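# Clear the stock bin's lid and hold it open

### The job

A workmate across the bench wants to restock the bin, but a ball valve has been left on its lid. Move the valve onto the narrow top edge of the two-by-four rest and leave it lying there steady with its lever on top, without letting it fall or disturbing the carton, tape and tin; then lift the lid to about 60 degrees open and hold it still. The lid falls shut if let go, so finish while the gripper is still holding it.

Things in the scene. Friction and masses are not known exactly. Their poses are not given: they have to be found in the camera images.
- bin: Open plywood stock bin, fixed to the bench, 220 (x) x 280 (y) x 110 mm high, with a hinged plywood lid. Origin: centre of its underside. Its z is up; its +x points from the lid's hinge (on the robot's side) to the opening edge (on the far side). Closed, the lid's upper face is 122 mm above the bench; the valve starts lying on it, on the hinge half.
- lid (a joint): Lid hinge angle in rad: 0 closed, growing as the far edge rises and swings over towards the robot; 60 degrees open is 1.047; stop at 1.9. No spring, almost no friction: below about 1.5 rad the lid falls shut by its own weight. The lid is 220 (from hinge to far edge) x 280 x 12 mm and weighs 0.35 to 0.6 kg.
- lid_hinge (a point): Middle of the lid's hinge axis, which runs along the bin's y, at the bin's x = -110 mm, 110 mm above the bench (level with the lid's underside).
- lid_handle (a point): Middle of the lid's pull bar, a round steel bar 10 mm thick and 110 mm long, parallel to the hinge, on a post at each end. Its axis is 190 mm from the hinge measured along the lid and 47 mm above the lid's underside (35 mm above its upper face); it moves with the lid, and turns in a grip across it. It stays free of the valve.
- valve: Brass ball valve, 0.35 to 0.6 kg, loose: a body 90 mm long (its x), 36 mm wide (y) and 36 mm high with flat underside and flat vertical sides, and above it a stem with a flat steel lever 13 mm wide along x (from x = -12 to +62 mm), its top 50 mm above the underside. Origin: centre of its underside; z up.
- rest: Narrow raised rest, fixed to the bench: a two-by-four off-cut standing on edge, 180 mm long (its x), 38 mm wide (y), on a plywood foot 100 x 80 mm, 18 mm thick. Flat top 107 mm above the bench. Stands to the left or the right of the bin. Origin: centre of its underside.
- rest_top (a point): Centre of the rest's flat top, 38 mm wide and 180 mm long, where the valve goes.
- carton: Bystander: loose plain cardboard carton 110 x 80 x 70 mm, on the other side of the bin from the rest. Origin: centre of its underside.
- tape: Bystander: loose black roll of tape lying flat beyond the bin, 96 mm across, 24 mm high. Origin: centre of its underside.
- tin: Bystander: loose metal tin standing beyond the bin, 66 mm across, 90 mm high. Origin: centre of its underside.
Not all that is in view belongs to the job. What is meant by the valve is not red, and is the smaller of those in its own colour.

How it is judged:
By the outcome, as a careful person would: the job done as asked, in the order asked, and still so for the second after the job is handed in, while the arm keeps its last pose, push and grip.
It also fails if it takes over 56 s, if anything falls off the work surface, if the arm or the gripper's body presses on something with over 40 N, if the wrist force passes 120 N, or if a joint passes its speed limit or range.

### The arm

A 6-joint arm with a two-finger parallel gripper is mounted at the origin on the work surface. World frame = base frame: x ahead of the robot, y to its left, z up, the work surface at z = 0. Lengths are in m, angles in rad, forces in N, time in s.
With the tool pointing down it reaches from about 0.375 to 0.9 m from the base axis. Payload 3.1 kg.
Tool frame: the origin (TCP) lies at the very end of the fingers, on their centre line; the grasp point (between the pads) lies 19 mm behind it; z points along the fingers, y is the direction in which the jaws open and shut (so a half turn about z gives the same grasp; the last joint's range is limited). The gripper opens to 87 mm and grips with 3 to 60 N. Pads are 19 mm wide; open, the fingers measure 117 mm over their backs; the gripper's body (75 mm by 190 mm) begins 51 mm behind the grasp point.
Start: joints at [0.954, 0.527, 1.433, -0, 1.181, -0.178], TCP at [0.265, 0.566, 0.223] pointing down, gripper open.
Joint ranges: [-3.08, 3.08], [-0.75, 2.2], [0.22, 2.44], [-1.43, 4.57], [0, 2.65], [-2.85, 2.85]. Speed limits (rad/s): [2.79, 2.79, 3.14, 3.14, 3.14, 3.14].

### API

Orientations are given as a unit quaternion [x, y, z, w].
In Python, from rig import robot gives the robot as it stands. The module is installed in compiled form; this text tells all that it offers.
- The arm moves only by the tool send_rows, never from a script. Its argument "deltas" is a list of rows, each an object of numbers: "tx", "ty", "tz": the shift along the tool's x, y, z in cm; "rx", "ry", "rz": the turn, a rotation vector about the tool's x, y, z in rad. A call has 1 to 5 rows; each row is the pose to reach, as a shift and turn from the pose commanded when the call began, along the tool's axes at that moment; what a row does not reach only later rows make up. A row lasts 1/12 s, in which the tool goes at most 41.7 mm and 7.16 degrees, less where a joint would pass 70% of its speed; a pose out of reach is approached as far as the arm can. A call with a gripper value outside its range is refused whole. "claw" is the finger opening in cm, from 0 to 8.7, set as the call begins (left out, the last holds). The fingers move at their own pace and stop on an object; "squeeze" is the grip in N (left out, the last holds). Time passes only in rows, so rows that repeat a pose let the fingers close. It gives the time, the measured TCP pose, the force and the opening at its end, in the units of the state.
- robot.get_obs(): the state, without advancing time (a new reading comes with each control period).
- robot.camera(name): name is "side" or "top" or "wrist"; returns a dict with "color" (480x640x3 uint8, red, green, blue), "z_map" (480x640 float32, m along the optical axis (not along the pixel's ray), 0 where there is no reading), "intrinsics" (3x3 intrinsics, pixels), "distortion" ([k1, k2, p1, p2, k3] as OpenCV has them; the pictures are not rectified), "R" (3x3) and "t" (3): a world point X has camera coordinates R X + t; the wrist camera has in their place "tool_from_camera" (4x4, takes a point from camera to tool coordinates, whose origin is the TCP and whose axes are the flange's). Camera axes: x right, y down, z forward; pixel columns grow to the right and rows downward; lengths in m; the calibration is good to about 2 mm. A picture is of the moment at which its call begins: read the wrist's pose just before it.
- robot.hand_in(): hands the job in, once; it reports no verdict.
Trained networks look in the newest picture that a camera, given by its name, has taken for a name from the list of things; names that differ only in an ending like _2 or _b are one class to them, and where a whole thing is asked for, a point or a joint stands for the part that bears it (a point fixed in the world has none). Each returns a list of dicts, best first, with "p" (0 to 1); they miss things now and then, are a little off and sometimes report something else, mostly with a low value. They report only what shows in the picture. A call takes as long as a camera call. They do not tell look-alikes from the thing itself.
- robot.outline_of(label, camera): "pixels" (480x640 bool, what is visible of it) and "xy" ([column, row] in pixels, amid what is visible of it).
- robot.tip_of(label, camera): "xy" ([column, row] in pixels: a listed point, or the origin of a listed thing).
The state is a dict: "time": time; "q": joint angles; "joint_velocities": joint speeds; "joint_torque": joint torques, N m; "position": TCP position; "tool_rot": TCP orientation; "ft_force": force on the tool from outside, world axes, zero at the start; "moment": the same for the moment, N m; "grip_width": finger opening in m.
Only numpy, scipy, OpenCV 4.12 (cv2) and the standard library are available. Lean on these libraries where they do the work, as an engineer would, in place of code of your own. Each camera call takes 0.05 s, during which the arm holds its last target.

## Working session

There is one attempt and no reset: what is moved stays moved. The work goes in short steps, Python scripts to look and compute and a tool call to move; the robot and the scene stay as the last step left them, time stands still between calls to the robot, and variables do not carry over. Pictures are saved under pics/ and viewed, and the job is handed in when it is done.

Besides the shell and the picture viewer there is one more tool, called after "Call:" in YAML: its name, and indented under it one key for each argument. send_rows: Moves the arm, as the interface text tells. Its arguments: {"type":"object","properties":{"deltas":{"type":"array","items":{"type":"object","properties":{"tx":{"type":"number"},"ty":{"type":"number"},"tz":{"type":"number"},"rx":{"type":"number"},"ry":{"type":"number"},"rz":{"type":"number"}}}},"claw":{"type":"number"},"squeeze":{"type":"number"}},"required":["deltas"]}

```bash
mkdir -p pics
cat > h.py <<'E'
import numpy as np, cv2
from scipy.spatial.transform import Rotation as Ro
from rig import robot
def save(n,im): cv2.imwrite('pics/'+n+'.png',cv2.cvtColor(im,cv2.COLOR_RGB2BGR))
def cloud(c):
    z=c['z_map'];K=np.array(c['intrinsics'],float);d=np.array(c['distortion'],float)
    v,u=np.mgrid[0:480,0:640]
    p=cv2.undistortPoints(np.stack([u,v],-1).reshape(-1,1,2).astype(np.float64),K,d).reshape(480,640,2)
    P=np.dstack([p[...,0]*z,p[...,1]*z,z])
    if 'R' in c:
        R=np.array(c['R']);t=np.array(c['t']).ravel()
        W=(P-t)@R
    else:
        T=np.array(c['tool_from_camera']); W=P@T[:3,:3].T+T[:3,3]
        o=c['obs']; W=W@Ro.from_quat(o['tool_rot']).as_matrix().T+np.array(o['position'])
    W[z<=0]=np.nan
    return W
def cam(n):
    o=robot.get_obs(); c=robot.camera(n); c['obs']=o; return c
E
python3 - <<'E'
from h import *
print(robot.get_obs())
for n in('top','side','wrist'):
    c=cam(n); save(n+'0',c['color']); W=cloud(c); np.save(n+'0.npy',W)
    for l in('valve','rest','bin','lid','carton','tape','tin'):
        for r in robot.outline_of(l,n)[:4]:
            m=r['pixels']; print(n,l,round(r['p'],2),np.round(r['xy']),m.sum(),np.round(np.nanmedian(W[m],0),3),np.round(np.nanmax(W[m][:,2]),3))
    for l in('lid_handle','rest_top','lid_hinge','valve'):
        for r in robot.tip_of(l,n)[:3]:
            x,y=np.round(r['xy']).astype(int); print(n,'tip',l,round(r['p'],2),x,y, np.round(W[np.clip(y,0,479),np.clip(x,0,639)],3))
E
```

```text
{'time': 0.0, 'q': array([ 9.53485880e-01,  5.28477120e-01,  1.43390296e+00,  1.11144201e-06,
        1.18137975e+00, -1.78499104e-01]), 'joint_velocities': array([-0.0009193 , -0.00017065,  0.00011314, -0.00087579,  0.00027301,
       -0.00285506]), 'joint_torque': array([ 3.98034877e-05, -4.40052259e+01, -1.76591152e+01,  6.33121398e-02,
        5.80669334e-02, -1.50777123e-04]), 'position': array([0.26508314, 0.56519406, 0.22156469]), 'tool_rot': array([ 2.17649659e-01,  9.76026358e-01, -9.98734123e-04, -4.20351001e-04]), 'ft_force': array([-0.96953877,  0.3752782 ,  0.19311011]), 'moment': array([ 0.02021572,  0.03898771, -0.0560932 ]), 'grip_width': 0.08685215110073682}
top valve 0.83 [378. 354.] 897 [ 0.348 -0.099  0.035] 0.06
top valve 0.62 [304. 265.] 961 [0.519 0.039 0.158] 0.179
top valve 0.6 [266. 373.] 1796 [0.318 0.128 0.049] 0.078
top rest 0.74 [483. 262.] 3110 [ 0.53  -0.307  0.105] 0.117
top bin 0.57 [348. 242.] 15253 [ 0.567 -0.037  0.123] 0.17
top lid 0.68 [347. 240.] 14834 [ 0.571 -0.037  0.123] 0.175
top carton 0.59 [188. 272.] 2449 [0.528 0.288 0.07 ] 0.079
top t
[... 567 characters left out ...]
.] 1401 [0.518 0.051 0.155] 0.175
side rest 0.81 [375. 194.] 3082 [ 0.525 -0.303  0.076] 0.124
side bin 0.85 [311. 278.] 17441 [0.556 0.049 0.122] 0.174
side lid 0.74 [302. 248.] 10947 [ 0.57  -0.007  0.123] 0.174
side carton 0.59 [265. 427.] 5818 [0.523 0.311 0.07 ] 0.074
side tin 0.67 [227. 239.] 920 [ 0.798 -0.079  0.022] 0.124
side tin 0.62 [172. 299.] 1927 [0.779 0.144 0.071] 0.094
side tip lid_handle 0.96 281 219 [ 0.66  -0.079  0.124]
side tip rest_top 0.9 373 176 [ 0.534 -0.323  0.108]
side tip lid_hinge 0.78 372 268 [ 0.457 -0.029  0.098]
side tip valve 0.89 425 386 [0.319 0.152 0.049]
side tip valve 0.75 331 276 [0.504 0.07  0.152]
side tip valve 0.72 428 292 [ 0.351 -0.077  0.025]
```

View pics/top0.png

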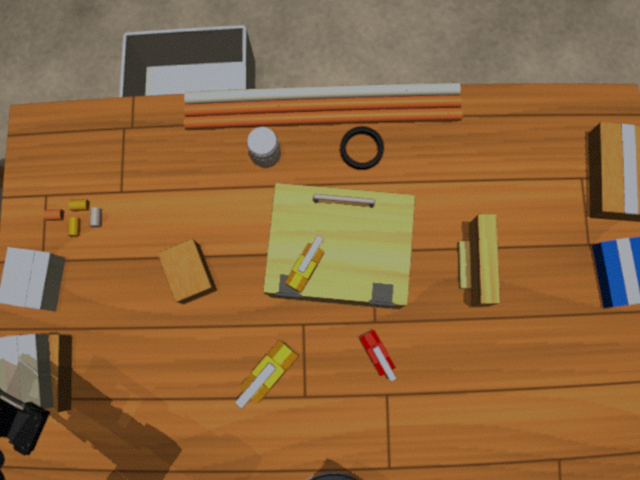

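View pics/side0.png

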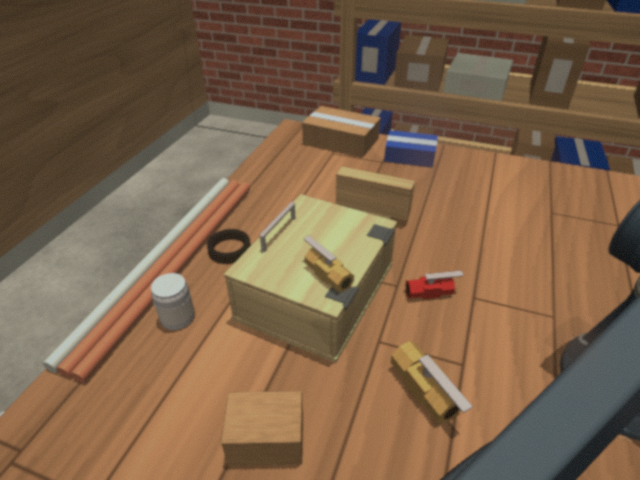

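The top view shows the yellow valve on the lid at (304,265). The larger yellow one at (266,373) and the red one at (378,354) are decoys. The rest is at (487,258) and the bar at (344,200). Next I measure the poses.

```bash
cat > m.py <<'E'
from h import *
def rect(P):
    (c,s,a)=cv2.minAreaRect((P[:,:2]*1000).astype(np.float32)); return np.round(c,1),np.round(s,1),round(a,1)
T=np.load('top0.npy').reshape(-1,3);S=np.load('side0.npy').reshape(-1,3)
def box(A,x0,x1,y0,y1,z0,z1):
    return A[(A[:,0]>x0)&(A[:,0]<x1)&(A[:,1]>y0)&(A[:,1]<y1)&(A[:,2]>z0)&(A[:,2]<z1)]
def filt(P,r=.006,k=4):
    from scipy.spatial import cKDTree
    t=cKDTree(P); return P[np.array([len(i) for i in t.query_ball_point(P,r)])>k]
if __name__=='__main__':
  for n,A in(('top',T),('side',S)):
    P=filt(box(A,.45,.6,-.05,.12,.129,.19)); print(n,'valve all',len(P),rect(P),np.median(P,0))
    P=filt(box(A,.45,.6,-.05,.12,.163,.19)); print(n,'lever',len(P),rect(P),np.median(P,0))
    P=filt(box(A,.45,.6,-.05,.12,.135,.161)); print(n,'body',len(P),rect(P),np.median(P,0))
    P=filt(box(A,.4,.66,-.4,-.24,.097,.117)); print(n,'rest',len(P),rect(P),np.median(P,0))
    P=filt(box(A,.4,.75,-.2,.2,.113,.13)); print(n,'lid',len(P),rect(P),np.median(P,0))
    P=filt(box(A,.6,.75,-.15,.08,.148,.19),k=2); print(n,'bar',len(P),rect(P),np.median(P,0))
E
python3 m.py
python3 - <<'E'
import cv2
im=cv2.imread('pics/top0.png')[170:320,250:520]
cv2.imwrite('pics/topz.png',cv2.resize(im,None,fx=2.9,fy=2.9,interpolation=cv2.INTER_CUBIC))
E
```

```text
top valve all 964 (array([526.5,  37. ]), array([ 36.6, 107.7]), 58.3) [0.52055956 0.03902336 0.1576105 ]
top lever 275 (array([540.4,  28.5]), array([13.1, 75.1]), 58.6) [0.53936889 0.02896693 0.17292762]
top body 663 (array([519.2,  41.5]), array([36.6, 90.5]), 58.3) [0.51035719 0.04497567 0.1556937 ]
top rest 1728 (array([ 531. , -321.1]), array([ 39.2, 179.4]), 88.6) [ 0.52882101 -0.32045088  0.10778758]
top lid 14361 (array([566.2, -27.1]), array([279.3, 226.9]), 83.0) [ 0.56836482 -0.03702098  0.12322009]
top bar 328 (array([647.4, -38.3]), array([119.9,  11.1]), 83.5) [ 0.64679792 -0.03832356  0.16215133]
side valve all 1358 (array([525.3,  39.4]), array([ 37.4, 108.7]), 59.1) [0.516522   0.05149732 0.15548972]
side lever 256 (array([539.6,  30. ]), array([14.5, 74.3]), 58.4) [0.53631625 0.03263565 0.17281369]
side body 1002 (array([518.7,  43.4]), array([37.4, 93.3]), 59.1) [0.51022767 0.05595558 0.15440138]
side rest 932 (array([ 530.1, -318.6]), array([ 41.5, 179.8]), 88.1) [ 0.52555502 -0.31165938  0.10728551]
side lid 10574 (array([564.8, -26.2]), array([283.1, 225.3]), 83.1) [ 0.565752   -0.00487392  0.12305662]
side bar 291 (array([646.5, -34.6]), array([118.8,  10.5]), 83.1) [ 0.64589264 -0.02687137  0.16106475]
```

View pics/topz.png

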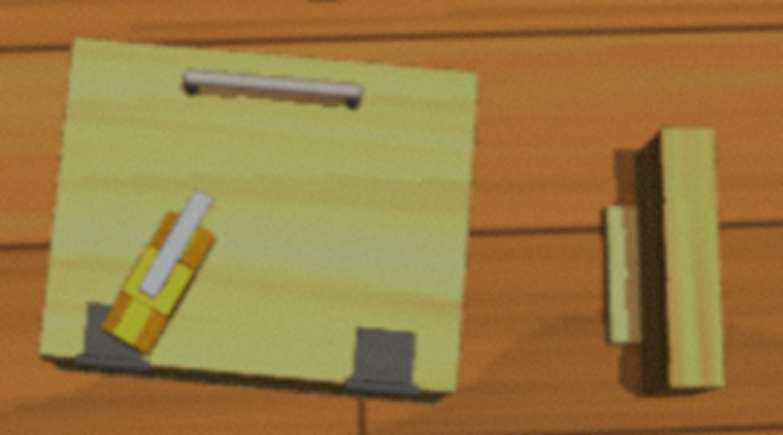

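```bash
cat > plan.py <<'E'
import sys
from h import *
# python3 plan.py x y z jawyaw_deg [tilt about tool y deg]
x,y,z,a=map(float,sys.argv[1:5]); tilt=float(sys.argv[5]) if len(sys.argv)>5 else 0
o=robot.get_obs(); p=np.array(o['position']); R=Ro.from_quat(o['tool_rot'])
ya=np.radians(a); Y=np.array([np.cos(ya),np.sin(ya),0]); Z=np.array([0,0,-1.]); X=np.cross(Y,Z)
G=Ro.from_matrix(np.stack([X,Y,Z],1))*Ro.from_euler('x',tilt,degrees=True)
d=R.inv().apply(np.array([x,y,z])-p); r=(R.inv()*G).as_rotvec()
n=max(np.linalg.norm(d)/.038,np.linalg.norm(r)/.115)
print('t',o['time'],'pos',p.round(4),'jaw',np.degrees(np.arctan2(*R.as_matrix()[[1,0],1])).round(2),'z',R.as_matrix()[:,2].round(3),'F',np.round(o['ft_force'],1),'w',round(o['grip_width'],4))
print('total cm',(d*100).round(2),'rot',r.round(4),'rows',round(n,1))
E
python3 plan.py .519 .042 .25 58.3
```

```text
t 1.8 pos [0.2655 0.5658 0.2225] jaw 64.86 z [-0. -0. -1.] F [ 0.4 -0.5 -0.7] w 0.0872
total cm [-45.2  -36.65  -2.75] rot [-0.     -0.      0.1145] rows 15.3
```

Call:
send_rows:
  deltas:
    - {"tx":-2,"ty":-1.6,"tz":-0.5}
    - {"tx":-5,"ty":-4,"tz":-1}
    - {"tx":-8,"ty":-6.5,"tz":-1.7}
    - {"tx":-11,"ty":-8.9,"tz":-2.2}
    - {"tx":-14,"ty":-11.4,"tz":-2.75}
  claw: 8.7

```text
schema error: expected keys tx, ty, tz, rx, ry, rz
```

Call:
send_rows:
  deltas:
    - {"tx":-3,"ty":-2.4}
    - {"tx":-6,"ty":-4.9}
    - {"tx":-9,"ty":-7.3}
    - {"tx":-12,"ty":-9.7}
    - {"tx":-15,"ty":-12.2}

```text
schema error: expected keys tx, ty, tz, rx, ry, rz
```

Call:
send_rows:
  deltas:
    - {"tx":-3,"ty":-2.4,"rz":0.03}
    - {"tx":-6,"ty":-4.9,"rz":0.06}
    - {"tx":-9,"ty":-7.3,"rz":0.09}
    - {"tx":-12,"ty":-9.7,"rz":0.1145}
    - {"tx":-14.5,"ty":-11.6,"rz":0.1145}

```text
schema error: expected keys tx, ty, tz, rx, ry, rz
```

```bash
python3 plan.py .519 .042 .25 58.3
python3 - <<'E'
from h import *
c=cam('wrist'); save('wrist1',c['color']); W=cloud(c); np.save('wrist1.npy',W)
from m import rect,filt,box
A=W.reshape(-1,3)
for lo,hi,n in((.163,.19,'lever'),(.135,.161,'body')):
    P=filt(box(A,.45,.6,-.05,.12,lo,hi)); print(n,len(P),rect(P[::5]),np.median(P,0))
E
```

```text
t 1.8 pos [0.2655 0.5658 0.2225] jaw 64.86 z [-0. -0. -1.] F [ 0.4 -0.5 -0.7] w 0.0872
total cm [-45.2  -36.65  -2.75] rot [-0.     -0.      0.1145] rows 15.3
lever 0 (array([0., 0.]), array([0., 0.]), 0.0) [nan nan nan]
body 0 (array([0., 0.]), array([0., 0.]), 0.0) [nan nan nan]
  return _methods._mean(a, axis=axis, dtype=dtype,
  ret = um.true_divide(
```

All six keys are needed in every row.

Call:
send_rows:
  deltas:
    - {"tx":-2,"ty":-1.6,"tz":-0.5,"rx":0,"ry":0,"rz":0}
    - {"tx":-5,"ty":-4,"tz":-1,"rx":0,"ry":0,"rz":0}
    - {"tx":-8,"ty":-6.5,"tz":-1.7,"rx":0,"ry":0,"rz":0}
    - {"tx":-11,"ty":-8.9,"tz":-2.2,"rx":0,"ry":0,"rz":0}
    - {"tx":-14,"ty":-11.4,"tz":-2.75,"rx":0,"ry":0,"rz":0}
  claw: 8.7

```text
time: 2.27
position: [0.3442, 0.4018, 0.2504]
tool_rot: [0.217, 0.976, 0.0, 0.0]
ft_force: [1.6, -0.5, -0.7]
grip_width: 0.0869
```

Call:
send_rows:
  deltas:
    - {"tx":-3,"ty":-2.4,"tz":0,"rx":0,"ry":0,"rz":0}
    - {"tx":-6,"ty":-4.9,"tz":0,"rx":0,"ry":0,"rz":0}
    - {"tx":-9,"ty":-7.3,"tz":0,"rx":0,"ry":0,"rz":0}
    - {"tx":-12,"ty":-9.7,"tz":0,"rx":0,"ry":0,"rz":0}
    - {"tx":-15,"ty":-12.2,"tz":0,"rx":0,"ry":0,"rz":0}

```text
time: 2.68
position: [0.4284, 0.2273, 0.2504]
tool_rot: [0.218, 0.976, 0.0, 0.0]
ft_force: [-0.2, 1.0, -0.3]
grip_width: 0.0868
```

Call:
send_rows:
  deltas:
    - {"tx":-3,"ty":-2.4,"tz":0,"rx":0,"ry":0,"rz":0.03}
    - {"tx":-6,"ty":-4.9,"tz":0,"rx":0,"ry":0,"rz":0.06}
    - {"tx":-9,"ty":-7.3,"tz":0,"rx":0,"ry":0,"rz":0.09}
    - {"tx":-12,"ty":-9.7,"tz":0,"rx":0,"ry":0,"rz":0.1145}
    - {"tx":-14.5,"ty":-11.6,"tz":0,"rx":0,"ry":0,"rz":0.1145}

```text
time: 3.1
position: [0.5109, 0.0596, 0.2504]
tool_rot: [0.274, 0.962, -0.0, 0.001]
ft_force: [-0.3, 0.1, 0.0]
grip_width: 0.0868
```

```bash
python3 plan.py .519 .042 .25 58.3
python3 - <<'E'
from h import *
c=cam('wrist'); save('wrist1',c['color']); W=cloud(c); np.save('wrist1.npy',W)
from m import rect,filt,box
A=W.reshape(-1,3)
for lo,hi,n in((.163,.19,'lever'),(.135,.161,'body')):
    P=filt(box(A,.45,.6,-.05,.12,lo,hi)); print(n,len(P),rect(P[::5]),np.median(P,0))
E
```

```text
t 3.1 pos [0.5109 0.0596 0.2504] jaw 58.17 z [ 0.001 -0.001 -1.   ] F [-0.3  0.1  0. ] w 0.0868
total cm [-1.62 -1.07  0.04] rot [ 0.0001  0.0013 -0.0022] rows 0.5
lever 1166 (array([537.5,  27.9]), array([12.9, 74.8]), 58.9) [0.52458338 0.03576302 0.17257019]
body 3965 (array([509.8,  44.5]), array([35.9, 75.7]), 58.8) [0.50080264 0.05021621 0.15556111]
```

```bash
python3 plan.py .518 .0415 .128 58.6
python3 - <<'E'
from h import *
c=cam('wrist'); save('wrist2',c['color']); W=cloud(c)
from m import rect,filt,box
A=W.reshape(-1,3)
for lo,hi,n in((.163,.19,'lever'),(.135,.161,'body')):
    P=filt(box(A,.45,.6,-.05,.12,lo,hi)); print(n,len(P),rect(P[::5]),np.median(P,0))
E
```

```text
t 3.15 pos [0.5148 0.0551 0.2506] jaw 58.07 z [ 0.006 -0.005 -1.   ] F [ 3.4 -2.   0.9] w 0.0871
total cm [-0.9  -0.97 12.27] rot [-0.0011  0.0075 -0.0093] rows 3.2
lever 1187 (array([537.7,  27.8]), array([12.9, 75. ]), 58.9) [0.52493542 0.03554378 0.1725178 ]
body 4228 (array([512.6,  42.7]), array([35.7, 82.9]), 58.7) [0.50235241 0.04930701 0.15552781]
```

View pics/wrist2.png

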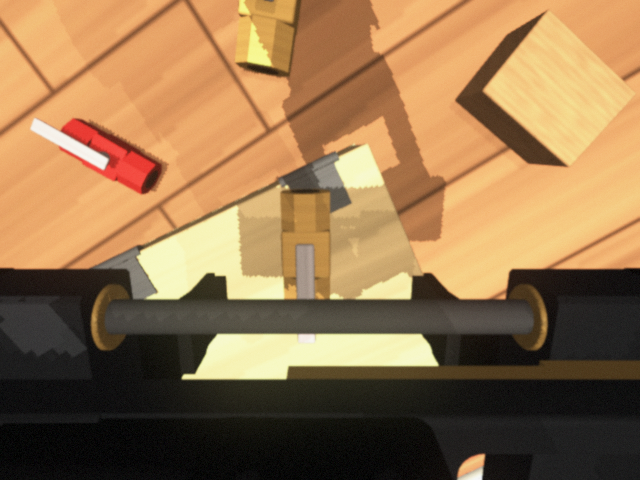

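```bash
python3 plan.py .518 .041 .128 58.7
```

```text
t 3.2 pos [0.513  0.058  0.2504] jaw 57.98 z [ 0.004 -0.002 -1.   ] F [ 0.9  0.5 -0.3] w 0.0872
total cm [-1.28 -1.18 12.25] rot [ 0.0003  0.004  -0.0126] rows 3.3
```

Call:
send_rows:
  deltas:
    - {"tx":-0.9,"ty":-0.7,"tz":1,"rx":0,"ry":0,"rz":0}
    - {"tx":-1.8,"ty":-1.4,"tz":2,"rx":0,"ry":0,"rz":0}
    - {"tx":-1.8,"ty":-1.4,"tz":3.5,"rx":0,"ry":0,"rz":0}
    - {"tx":-1.8,"ty":-1.4,"tz":4.5,"rx":0,"ry":0,"rz":0}
    - {"tx":-1.8,"ty":-1.4,"tz":4.5,"rx":0,"ry":0,"rz":0}

```text
time: 3.62
position: [0.5151, 0.0416, 0.2021]
tool_rot: [0.273, 0.962, -0.0, -0.003]
ft_force: [-0.6, 1.2, 0.2]
grip_width: 0.0869
```

Call:
send_rows:
  deltas:
    - {"tx":0,"ty":0,"tz":0,"rx":0,"ry":0,"rz":0}
    - {"tx":0,"ty":0,"tz":0,"rx":0,"ry":0,"rz":0}
    - {"tx":0,"ty":0,"tz":0,"rx":0,"ry":0,"rz":0}
    - {"tx":0,"ty":0,"tz":0,"rx":0,"ry":0,"rz":0}

```text
time: 3.95
position: [0.5181, 0.0412, 0.2057]
tool_rot: [0.273, 0.962, 0.0, 0.001]
ft_force: [0.1, -0.2, -0.1]
grip_width: 0.0871
```

```bash
python3 plan.py .518 .041 .128 58.7
```

```text
t 3.95 pos [0.5181 0.0412 0.2057] jaw 58.34 z [ 0.001 -0.    -1.   ] F [ 0.1 -0.2 -0.1] w 0.0871
total cm [ 0.01 -0.03  7.77] rot [ 0.0006  0.0014 -0.0063] rows 2.0
```

Call:
send_rows:
  deltas:
    - {"tx":0,"ty":0,"tz":2.2,"rx":0,"ry":0,"rz":0}
    - {"tx":0,"ty":0,"tz":4.5,"rx":0,"ry":0,"rz":0}
    - {"tx":0,"ty":0,"tz":6,"rx":0,"ry":0,"rz":0}
    - {"tx":0,"ty":0,"tz":7,"rx":0,"ry":0,"rz":0}
    - {"tx":0,"ty":0,"tz":7.5,"rx":0,"ry":0,"rz":0}

```text
time: 4.37
position: [0.5173, 0.0411, 0.1292]
tool_rot: [0.273, 0.962, -0.0, -0.001]
ft_force: [-0.1, -0.4, 0.0]
grip_width: 0.0869
```

Call:
send_rows:
  deltas:
    - {"tx":0,"ty":0,"tz":0.2,"rx":0,"ry":0,"rz":0}
    - {"tx":0,"ty":0,"tz":0.2,"rx":0,"ry":0,"rz":0}
    - {"tx":0,"ty":0,"tz":0.2,"rx":0,"ry":0,"rz":0}

```text
time: 4.62
position: [0.5184, 0.0409, 0.1288]
tool_rot: [0.273, 0.962, 0.0, 0.001]
ft_force: [0.2, 0.8, -1.1]
grip_width: 0.0869
```

Call:
send_rows:
  deltas:
    - {"tx":0,"ty":0,"tz":0,"rx":0,"ry":0,"rz":0}
    - {"tx":0,"ty":0,"tz":0,"rx":0,"ry":0,"rz":0}
    - {"tx":0,"ty":0,"tz":0,"rx":0,"ry":0,"rz":0}
    - {"tx":0,"ty":0,"tz":0,"rx":0,"ry":0,"rz":0}
    - {"tx":0,"ty":0,"tz":0,"rx":0,"ry":0,"rz":0}
  claw: 2.5
  squeeze: 35

```text
time: 5.03
position: [0.5178, 0.0409, 0.1283]
tool_rot: [0.273, 0.962, 0.0, 0.0]
ft_force: [0.3, -0.2, 0.0]
grip_width: 0.0611
```

Call:
send_rows:
  deltas:
    - {"tx":0,"ty":0,"tz":0,"rx":0,"ry":0,"rz":0}
    - {"tx":0,"ty":0,"tz":0,"rx":0,"ry":0,"rz":0}
    - {"tx":0,"ty":0,"tz":0,"rx":0,"ry":0,"rz":0}
    - {"tx":0,"ty":0,"tz":0,"rx":0,"ry":0,"rz":0}
    - {"tx":0,"ty":0,"tz":0,"rx":0,"ry":0,"rz":0}

```text
time: 5.45
position: [0.5179, 0.0411, 0.1281]
tool_rot: [0.273, 0.962, 0.0, 0.0]
ft_force: [0.7, 1.6, 0.2]
grip_width: 0.0357
```

```bash
python3 plan.py .518 .041 .22 58.7
```

```text
t 5.45 pos [0.5179 0.0411 0.1281] jaw 58.29 z [ 0.  0. -1.] F [0.7 1.6 0.2] w 0.0357
total cm [-0.02  0.   -9.19] rot [ 0.0004  0.0002 -0.0071] rows 2.4
```

Call:
send_rows:
  deltas:
    - {"tx":0,"ty":0,"tz":0,"rx":0,"ry":0,"rz":0}
    - {"tx":0,"ty":0,"tz":0,"rx":0,"ry":0,"rz":0}
    - {"tx":0,"ty":0,"tz":-0.5,"rx":0,"ry":0,"rz":0}
    - {"tx":0,"ty":0,"tz":-1.5,"rx":0,"ry":0,"rz":0}
    - {"tx":0,"ty":0,"tz":-3,"rx":0,"ry":0,"rz":0}
  squeeze: 45

```text
time: 5.87
position: [0.5157, 0.041, 0.1571]
tool_rot: [0.273, 0.962, -0.001, -0.003]
ft_force: [-0.3, 0.7, -5.4]
grip_width: 0.0359
```

Call:
send_rows:
  deltas:
    - {"tx":0,"ty":0,"tz":-1.5,"rx":0,"ry":0,"rz":0}
    - {"tx":0,"ty":0,"tz":-3,"rx":0,"ry":0,"rz":0}
    - {"tx":0,"ty":0,"tz":-4.5,"rx":0,"ry":0,"rz":0}
    - {"tx":0,"ty":0,"tz":-5.5,"rx":0,"ry":0,"rz":0}
    - {"tx":0,"ty":0,"tz":-6,"rx":0,"ry":0,"rz":0}

```text
time: 6.28
position: [0.518, 0.0408, 0.2196]
tool_rot: [0.273, 0.962, 0.0, 0.001]
ft_force: [-0.3, -0.2, -5.6]
grip_width: 0.0353
```

Call:
send_rows:
  deltas:
    - {"tx":0,"ty":0,"tz":0,"rx":0,"ry":0,"rz":0}
    - {"tx":0,"ty":0,"tz":0,"rx":0,"ry":0,"rz":0}
    - {"tx":0,"ty":0,"tz":0,"rx":0,"ry":0,"rz":0}

```text
time: 6.53
position: [0.5168, 0.041, 0.2172]
tool_rot: [0.273, 0.962, -0.0, -0.001]
ft_force: [-0.9, -0.1, -5.1]
grip_width: 0.0358
```

```bash
python3 plan.py .5305 -.320 .22 88.5;  python3 - <<'E'
from h import *
for n in('top','side'):
    c=cam(n); save(n+'3',c['color']); W=cloud(c)
    from m import rect,filt,box
    A=W.reshape(-1,3)
    P=filt(box(A,.40,.66,-.4,-.24,.097,.117)); print(n,'rest',len(P),rect(P))
    P=filt(box(A,.6,.75,-.15,.08,.148,.19),k=2); print(n,'bar',len(P),rect(P),np.median(P,0))
E
```

```text
t 6.5333 pos [0.5168 0.041  0.2172] jaw 58.3 z [-0.002  0.    -1.   ] F [-0.9 -0.1 -5.1] w 0.0358
total cm [-20.13 -30.    -0.29] rot [-4.000e-04 -2.200e-03 -5.272e-01] rows 9.5
top rest 1728 (array([ 531.1, -321.5]), array([ 39.4, 179.4]), 88.6)
top bar 318 (array([647.7, -38.1]), array([120. ,  11.3]), 82.7) [ 0.647109   -0.03826501  0.16201361]
side rest 312 (array([ 479.3, -317.3]), array([42.2, 77. ]), 88.0)
side bar 171 (array([649.7,  -9.2]), array([68.7, 10.3]), 82.8) [ 0.64877319 -0.00217732  0.16105451]
```

View pics/side3.png

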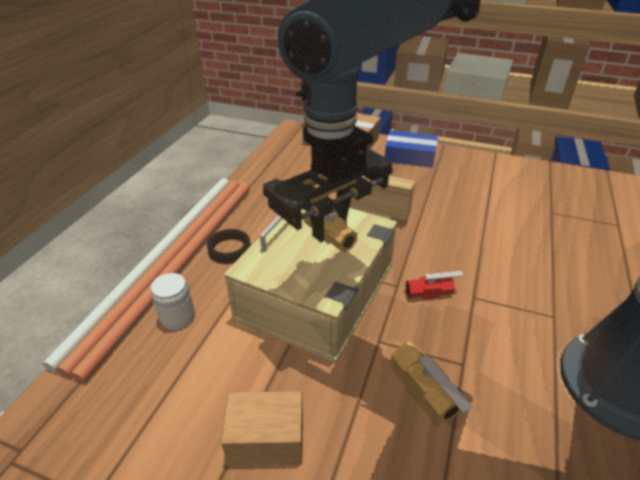

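Call:
send_rows:
  deltas:
    - {"tx":-1,"ty":-1.5,"tz":0,"rx":0,"ry":0,"rz":-0.05}
    - {"tx":-3,"ty":-4.5,"tz":0,"rx":0,"ry":0,"rz":-0.12}
    - {"tx":-5,"ty":-7.5,"tz":0,"rx":0,"ry":0,"rz":-0.2}
    - {"tx":-7,"ty":-10.5,"tz":0,"rx":0,"ry":0,"rz":-0.28}
    - {"tx":-9,"ty":-13.5,"tz":0,"rx":0,"ry":0,"rz":-0.36}

```text
time: 7.05
position: [0.5229, -0.1224, 0.2173]
tool_rot: [0.094, 0.996, 0.0, -0.001]
ft_force: [0.0, 0.5, -5.8]
grip_width: 0.0358
```

```bash
python3 plan.py .5305 -.320 .22 88.5
```

```text
t 7.05 pos [ 0.5229 -0.1224  0.2173] jaw 79.19 z [-0.001  0.001 -1.   ] F [ 0.   0.5 -5.8] w 0.0358
total cm [ -4.46 -19.27  -0.28] rot [ 0.0005 -0.0014 -0.1625] rows 5.2
```

Call:
send_rows:
  deltas:
    - {"tx":-0.8,"ty":-3.5,"tz":0,"rx":0,"ry":0,"rz":-0.05}
    - {"tx":-1.6,"ty":-7,"tz":0,"rx":0,"ry":0,"rz":-0.1}
    - {"tx":-2.4,"ty":-10.5,"tz":0,"rx":0,"ry":0,"rz":-0.13}
    - {"tx":-3.2,"ty":-14,"tz":0,"rx":0,"ry":0,"rz":-0.16}
    - {"tx":-3.9,"ty":-16.8,"tz":0,"rx":0,"ry":0,"rz":-0.16}

```text
time: 7.47
position: [0.5288, -0.2965, 0.2171]
tool_rot: [0.017, 1.0, -0.0, -0.001]
ft_force: [1.1, -0.1, -4.2]
grip_width: 0.0357
```

Call:
send_rows:
  deltas:
    - {"tx":0,"ty":-1,"tz":0,"rx":0,"ry":0,"rz":0}
    - {"tx":0,"ty":-1.5,"tz":0,"rx":0,"ry":0,"rz":0}
    - {"tx":0,"ty":-1.5,"tz":0,"rx":0,"ry":0,"rz":0}
    - {"tx":0,"ty":-1.5,"tz":0,"rx":0,"ry":0,"rz":0}
    - {"tx":0,"ty":-1.5,"tz":0,"rx":0,"ry":0,"rz":0}

```text
time: 7.88
position: [0.5285, -0.3065, 0.2176]
tool_rot: [0.016, 1.0, 0.001, -0.001]
ft_force: [-0.0, -0.1, -4.5]
grip_width: 0.0358
```

```bash
python3 plan.py .5305 -.3205 .14 88.5
python3 - <<'E'
from h import *
from m import rect,filt,box
for n in ('wrist','top','side'):
    c=cam(n); save(n+'4',c['color']); W=cloud(c); np.save(n+'4.npy',W)
    A=W.reshape(-1,3)
    for lo,hi,k in((.098,.117,'rest'),(.20,.252,'body'),(.25,.27,'lever')):
        P=box(A,.43,.64,-.39,-.25,lo,hi)
        if len(P)>20: P=filt(P); print(n,k,len(P),rect(P[::2]),np.median(P,0))
E
```

```text
t 7.8833 pos [ 0.5285 -0.3065  0.2176] jaw 88.17 z [-0.001  0.002 -1.   ] F [-0.  -0.1 -4.5] w 0.0358
total cm [-0.26 -1.41  7.76] rot [ 0.0019 -0.0014 -0.0057] rows 2.1
wrist rest 4133 (array([ 492.4, -322.3]), array([ 38.1, 108. ]), 88.1) [ 0.4656234  -0.32157946  0.10739559]
wrist body 11667 (array([ 516.7, -307.3]), array([55.8, 71.3]), 89.0) [ 0.50319136 -0.30667591  0.24489433]
wrist lever 2368 (array([ 529.4, -307.7]), array([45.8, 17. ]), 87.5) [ 0.52949117 -0.30764688  0.26269021]
top rest 72 (array([ 616.3, -323.4]), array([35.2,  7.3]), 86.8) [ 0.61690359 -0.32163984  0.10822824]
side rest 907 (array([ 529.7, -319.6]), array([ 41.3, 179.1]), 88.6) [ 0.52604319 -0.31231345  0.10733969]
side body 685 (array([ 527.3, -291.6]), array([92.3, 35.7]), 12.0) [ 0.52071269 -0.28951172  0.23794465]
side lever 48 (array([ 530.8, -276.4]), array([ 5.9, 20.3]), 88.7) [ 0.53015829 -0.27613289  0.25612653]
```

View pics/wrist4.png

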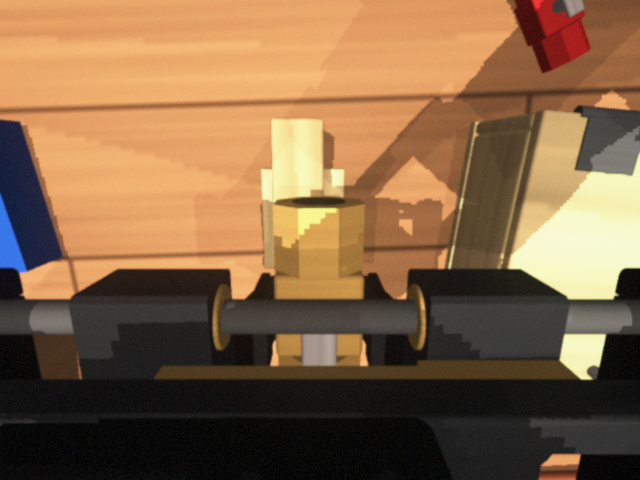

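View pics/side4.png

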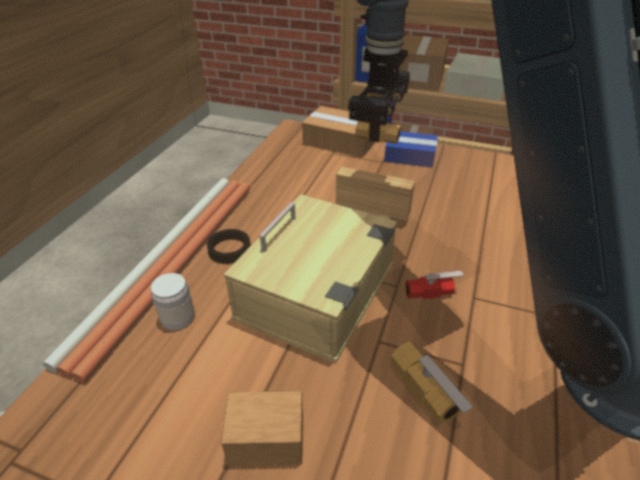

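Call:
send_rows:
  deltas:
    - {"tx":-0.1,"ty":-0.8,"tz":1,"rx":0,"ry":0,"rz":0}
    - {"tx":-0.2,"ty":-1.5,"tz":3,"rx":0,"ry":0,"rz":0}
    - {"tx":-0.2,"ty":-1.5,"tz":5,"rx":0,"ry":0,"rz":0}
    - {"tx":-0.2,"ty":-1.5,"tz":7,"rx":0,"ry":0,"rz":0}
    - {"tx":-0.2,"ty":-1.5,"tz":8,"rx":0,"ry":0,"rz":0}

```text
time: 8.45
position: [0.5291, -0.3228, 0.1349]
tool_rot: [0.017, 1.0, 0.001, -0.002]
ft_force: [-0.8, 0.2, -6.2]
grip_width: 0.0358
```

Call:
send_rows:
  deltas:
    - {"tx":0,"ty":0,"tz":0.5,"rx":0,"ry":0,"rz":0}
    - {"tx":0,"ty":0,"tz":0.5,"rx":0,"ry":0,"rz":0}
    - {"tx":0,"ty":0,"tz":0.5,"rx":0,"ry":0,"rz":0}
    - {"tx":0,"ty":0,"tz":0.5,"rx":0,"ry":0,"rz":0}

```text
time: 8.78
position: [0.5313, -0.3244, 0.1343]
tool_rot: [0.017, 1.0, -0.001, 0.001]
ft_force: [-0.2, 0.5, -5.0]
grip_width: 0.0354
```

```bash
python3 plan.py .5305 -.3218 .113 88.2
python3 - <<'E'
from h import *
from m import rect,filt,box
for n in ('wrist','side'):
    c=cam(n); save(n+'5',c['color']); W=cloud(c); np.save(n+'5.npy',W)
    A=W.reshape(-1,3)
    for lo,hi,k in((.098,.112,'rest'),(.14,.159,'body')):
        P=box(A,.43,.64,-.39,-.25,lo,hi)
        if len(P)>20: P=filt(P); print(n,k,len(P),rect(P[::2]),np.median(P,0))
    T=P[P[:,2]>.145]
    if len(T)>20: print('pitch',np.polyfit(T[:,0],T[:,2],1))
    im=c['color']
    if n=='side': save('side5z',cv2.resize(im[80:260,280:460],None,fx=3.2,fy=3.2,interpolation=cv2.INTER_CUBIC))
E
```

```text
t 8.7833 pos [ 0.5313 -0.3244  0.1343] jaw 88.1 z [ 0.002 -0.002 -1.   ] F [-0.2  0.5 -5. ] w 0.0354
total cm [0.09 0.26 2.13] rot [-0.0019  0.0022 -0.0017] rows 0.6
wrist rest 7605 (array([ 463.4, -321.1]), array([38.1, 50.3]), 87.9) [ 0.46184646 -0.32107182  0.10740523]
wrist body 2893 (array([ 519.4, -325. ]), array([53.4, 71.3]), 87.7) [ 0.49935764 -0.32401537  0.15567928]
pitch [0.00500997 0.15260127]
side rest 907 (array([ 530.1, -318.4]), array([ 41.2, 178.9]), 88.9) [ 0.5262195  -0.31235477  0.10729812]
side body 319 (array([ 531.4, -303. ]), array([21.4, 90.2]), 89.3) [ 0.52690185 -0.30550523  0.14991249]
pitch [-0.00027539  0.15244003]
```

View pics/wrist5.png

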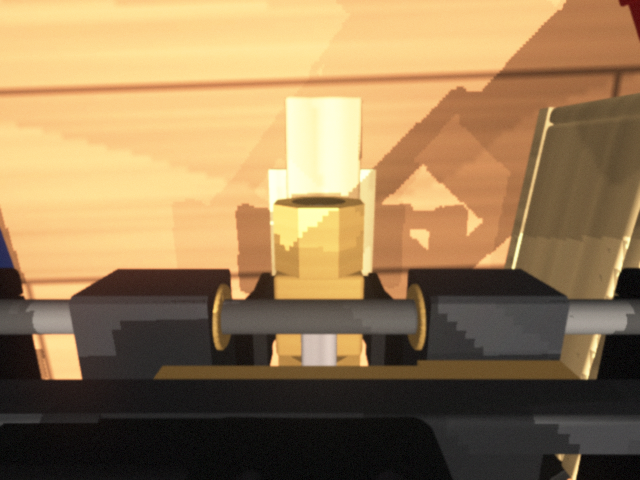

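View pics/side5z.png

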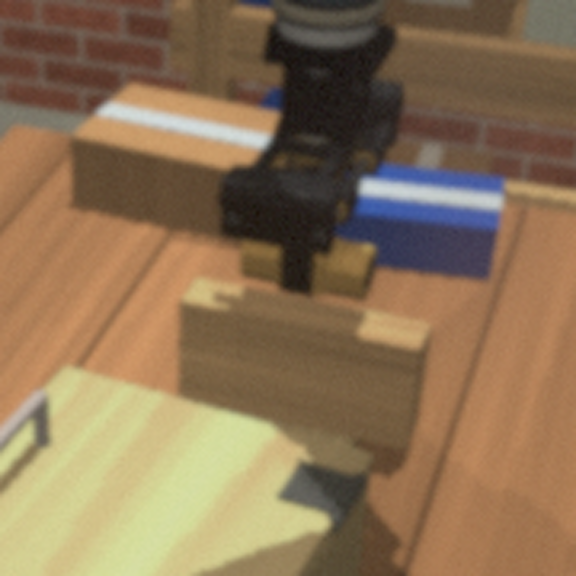

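Call:
send_rows:
  deltas:
    - {"tx":0,"ty":0.2,"tz":0.5,"rx":0,"ry":0,"rz":0}
    - {"tx":0,"ty":0.2,"tz":1,"rx":0,"ry":0,"rz":0}
    - {"tx":0,"ty":0.2,"tz":1.5,"rx":0,"ry":0,"rz":0}
    - {"tx":0,"ty":0.2,"tz":1.8,"rx":0,"ry":0,"rz":0}
    - {"tx":0,"ty":0.2,"tz":1.8,"rx":0,"ry":0,"rz":0}

```text
time: 9.3
position: [0.5297, -0.321, 0.1138]
tool_rot: [0.017, 1.0, 0.001, -0.001]
ft_force: [0.2, 0.3, -5.0]
grip_width: 0.0358
```

Call:
send_rows:
  deltas:
    - {"tx":0,"ty":0,"tz":0,"rx":0,"ry":0,"rz":0}
    - {"tx":0,"ty":0,"tz":0.1,"rx":0,"ry":0,"rz":0}
    - {"tx":0,"ty":0,"tz":0.2,"rx":0,"ry":0,"rz":0}
    - {"tx":0,"ty":0,"tz":0.2,"rx":0,"ry":0,"rz":0}
    - {"tx":0,"ty":0,"tz":0.2,"rx":0,"ry":0,"rz":0}

```text
time: 9.72
position: [0.5305, -0.3217, 0.1132]
tool_rot: [0.017, 1.0, -0.0, 0.0]
ft_force: [0.2, 0.4, -5.2]
grip_width: 0.0353
```

```bash
python3 plan.py .5305 -.322 .113 88.1
```

```text
t 9.7167 pos [ 0.5305 -0.3217  0.1132] jaw 88.09 z [ 0. -0. -1.] F [ 0.2  0.4 -5.2] w 0.0353
total cm [-0.01 -0.03  0.02] rot [-0.0002  0.0002 -0.0002] rows 0.0
```

Call:
send_rows:
  deltas:
    - {"tx":0,"ty":0,"tz":0.05,"rx":0,"ry":0,"rz":0}
    - {"tx":0,"ty":0,"tz":0.1,"rx":0,"ry":0,"rz":0}
    - {"tx":0,"ty":0,"tz":0.1,"rx":0,"ry":0,"rz":0}
    - {"tx":0,"ty":0,"tz":0.1,"rx":0,"ry":0,"rz":0}

```text
time: 10.05
position: [0.5305, -0.3217, 0.1131]
tool_rot: [0.017, 1.0, -0.0, 0.0]
ft_force: [-1.8, 1.8, 6.0]
grip_width: 0.0355
```

Call:
send_rows:
  deltas:
    - {"tx":0,"ty":0,"tz":-0.05,"rx":0,"ry":0,"rz":0}
    - {"tx":0,"ty":0,"tz":-0.05,"rx":0,"ry":0,"rz":0}
    - {"tx":0,"ty":0,"tz":-0.05,"rx":0,"ry":0,"rz":0}
  squeeze: 6

```text
time: 10.3
position: [0.5305, -0.3217, 0.1131]
tool_rot: [0.017, 1.0, -0.0, 0.0]
ft_force: [-2.3, 1.5, 5.2]
grip_width: 0.0359
```

Call:
send_rows:
  deltas:
    - {"tx":0,"ty":0,"tz":0,"rx":0,"ry":0,"rz":0}
    - {"tx":0,"ty":0,"tz":0,"rx":0,"ry":0,"rz":0}
    - {"tx":0,"ty":0,"tz":0,"rx":0,"ry":0,"rz":0}
    - {"tx":0,"ty":0,"tz":0,"rx":0,"ry":0,"rz":0}
    - {"tx":0,"ty":0,"tz":0,"rx":0,"ry":0,"rz":0}
  claw: 8

```text
time: 10.72
position: [0.5306, -0.3218, 0.1123]
tool_rot: [0.017, 1.0, -0.0, 0.0]
ft_force: [-0.2, 0.8, 0.2]
grip_width: 0.0618
```

Call:
send_rows:
  deltas:
    - {"tx":0,"ty":0,"tz":0,"rx":0,"ry":0,"rz":0}
    - {"tx":0,"ty":0,"tz":0,"rx":0,"ry":0,"rz":0}
    - {"tx":0,"ty":0,"tz":0,"rx":0,"ry":0,"rz":0}
    - {"tx":0,"ty":0,"tz":0,"rx":0,"ry":0,"rz":0}

```text
time: 11.05
position: [0.5304, -0.3216, 0.1125]
tool_rot: [0.017, 1.0, -0.0, 0.0]
ft_force: [-0.2, 0.3, 0.6]
grip_width: 0.0791
```

Call:
send_rows:
  deltas:
    - {"tx":0,"ty":0,"tz":-1,"rx":0,"ry":0,"rz":0}
    - {"tx":0,"ty":0,"tz":-3,"rx":0,"ry":0,"rz":0}
    - {"tx":0,"ty":0,"tz":-6,"rx":0,"ry":0,"rz":0}
    - {"tx":0,"ty":0,"tz":-9,"rx":0,"ry":0,"rz":0}
    - {"tx":0,"ty":0,"tz":-11,"rx":0,"ry":0,"rz":0}

```text
time: 11.47
position: [0.5313, -0.3223, 0.2263]
tool_rot: [0.017, 1.0, -0.001, 0.002]
ft_force: [-0.7, 0.1, 1.0]
grip_width: 0.0799
```

```bash
python3 plan.py .6465 -.0375 .25 -7
python3 - <<'E'
from h import *
from m import rect,filt,box
c=cam('wrist');c=cam('wrist'); save('wrist6',c['color']); A=cloud(c).reshape(-1,3)
for lo,hi,k in((.098,.112,'rest'),(.125,.146,'body'),(.15,.165,'lever')):
        P=box(A,.43,.64,-.39,-.25,lo,hi)
        if len(P)>20: P=filt(P); print(k,len(P),rect(P[::2]),np.median(P,0))
E
```

```text
t 11.4667 pos [ 0.5313 -0.3223  0.2263] jaw 88.1 z [ 0.003 -0.003 -1.   ] F [-0.7  0.1  1. ] w 0.0799
total cm [-10.58  28.84  -2.42] rot [7.0000e-04 4.7000e-03 1.6598e+00] rows 14.4
rest 3178 (array([ 513.5, -323.3]), array([ 37.9, 150.6]), 87.7) [ 0.46030779 -0.32130127  0.1073416 ]
body 4832 (array([ 528.3, -322.9]), array([36. , 91.5]), 88.3) [ 0.51467744 -0.32195748  0.14052332]
lever 1385 (array([ 541.4, -323.3]), array([12.6, 50.7]), 87.8) [ 0.53982766 -0.3232714   0.15749883]
```

View pics/wrist6.png

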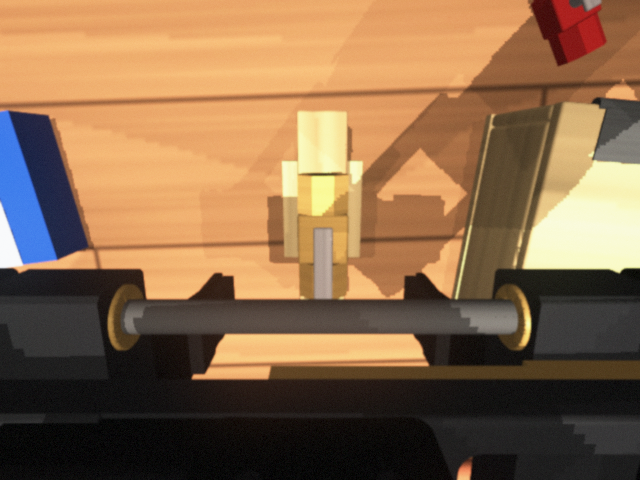

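Call:
send_rows:
  deltas:
    - {"tx":-1,"ty":2.5,"tz":-0.3,"rx":0,"ry":0,"rz":0.1}
    - {"tx":-2,"ty":5.5,"tz":-0.6,"rx":0,"ry":0,"rz":0.21}
    - {"tx":-3,"ty":8.5,"tz":-0.9,"rx":0,"ry":0,"rz":0.32}
    - {"tx":-4,"ty":11.5,"tz":-1.2,"rx":0,"ry":0,"rz":0.43}
    - {"tx":-5,"ty":14.5,"tz":-1.2,"rx":0,"ry":0,"rz":0.54}
  claw: 6

```text
time: 11.98
position: [0.5852, -0.177, 0.2346]
tool_rot: [0.286, 0.958, 0.0, -0.0]
ft_force: [0.1, 0.1, -0.4]
grip_width: 0.0615
```

```bash
python3 plan.py .6465 -.0375 .23 -7
```

```text
t 11.9833 pos [ 0.5852 -0.177   0.2346] jaw 56.81 z [-0.  0. -1.] F [ 0.1  0.1 -0.4] w 0.0615
total cm [ 2.51 15.03  0.46] rot [-2.0000e-04 -3.0000e-04  1.1136e+00] rows 9.7
```

Call:
send_rows:
  deltas:
    - {"tx":0.3,"ty":2.5,"tz":0,"rx":0,"ry":0,"rz":0.11}
    - {"tx":0.8,"ty":5.5,"tz":0,"rx":0,"ry":0,"rz":0.22}
    - {"tx":1.4,"ty":8.5,"tz":0,"rx":0,"ry":0,"rz":0.33}
    - {"tx":2,"ty":11.5,"tz":0,"rx":0,"ry":0,"rz":0.44}
    - {"tx":2.4,"ty":14,"tz":0,"rx":0,"ry":0,"rz":0.55}

```text
time: 12.4
position: [0.6406, -0.0453, 0.2338]
tool_rot: [0.535, 0.845, -0.0, -0.001]
ft_force: [0.3, -0.4, 0.6]
grip_width: 0.0603
```

Call:
send_rows:
  deltas:
    - {"tx":0,"ty":0,"tz":0,"rx":0,"ry":0,"rz":0.11}
    - {"tx":0,"ty":0,"tz":0,"rx":0,"ry":0,"rz":0.22}
    - {"tx":0,"ty":0,"tz":0,"rx":0,"ry":0,"rz":0.33}
    - {"tx":0,"ty":0,"tz":0,"rx":0,"ry":0,"rz":0.44}
    - {"tx":0,"ty":0,"tz":0,"rx":0,"ry":0,"rz":0.55}

```text
time: 12.82
position: [0.6402, -0.0473, 0.2337]
tool_rot: [0.744, 0.668, -0.001, -0.001]
ft_force: [-0.4, 0.2, 0.1]
grip_width: 0.0602
```

Call:
send_rows:
  deltas:
    - {"tx":0,"ty":0,"tz":0,"rx":0,"ry":0,"rz":0}
    - {"tx":0,"ty":0,"tz":0,"rx":0,"ry":0,"rz":0}
    - {"tx":0,"ty":0,"tz":0,"rx":0,"ry":0,"rz":0}
    - {"tx":0,"ty":0,"tz":0,"rx":0,"ry":0,"rz":0}

```text
time: 13.15
position: [0.6407, -0.0477, 0.2343]
tool_rot: [0.742, 0.67, -0.0, -0.0]
ft_force: [0.5, 0.4, -0.2]
grip_width: 0.0598
```

```bash
python3 plan.py .6465 -.0375 .19 -7
python3 - <<'E'
from h import *
from m import rect,filt,box
for n in ('wrist',):
    c=cam(n); save(n+'7',c['color']); A=cloud(c).reshape(-1,3)
    P=box(A,.6,.72,-.15,.08,.148,.17)
    if len(P)>20: P=filt(P); print(n,len(P),rect(P),np.median(P,0))
E
```

```text
t 13.15 pos [ 0.6407 -0.0477  0.2343] jaw -5.79 z [-0.001  0.    -1.   ] F [ 0.5  0.4 -0.2] w 0.0598
total cm [1.08 0.47 4.43] rot [-0.0006 -0.0001  0.0211] rows 1.2
wrist 2333 (array([645.4, -31.4]), array([105.5,  10. ]), 83.1) [ 0.64576566 -0.02711843  0.16170603]
```

View pics/wrist7.png

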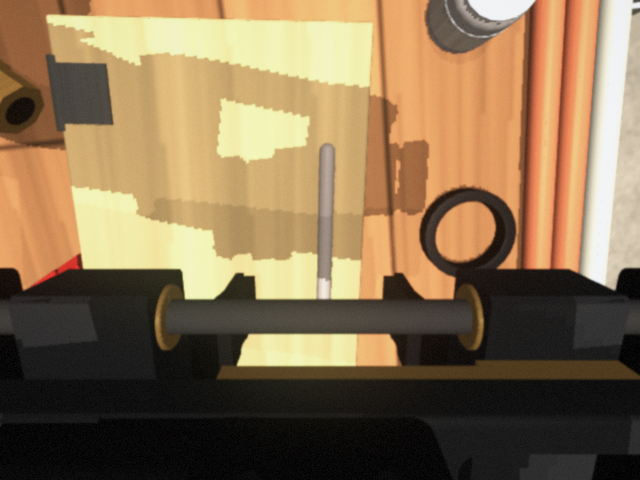

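Call:
send_rows:
  deltas:
    - {"tx":0.5,"ty":0.3,"tz":1.5,"rx":0,"ry":0,"rz":0.02}
    - {"tx":1.1,"ty":0.5,"tz":3,"rx":0,"ry":0,"rz":0.02}
    - {"tx":1.1,"ty":0.5,"tz":4.5,"rx":0,"ry":0,"rz":0.02}
    - {"tx":1.1,"ty":0.5,"tz":5.5,"rx":0,"ry":0,"rz":0.02}
    - {"tx":1.1,"ty":0.5,"tz":5.5,"rx":0,"ry":0,"rz":0.02}

```text
time: 13.62
position: [0.6453, -0.037, 0.1769]
tool_rot: [0.749, 0.663, -0.002, -0.002]
ft_force: [-0.3, -0.1, 0.7]
grip_width: 0.0603
```

Call:
send_rows:
  deltas:
    - {"tx":0,"ty":0,"tz":1,"rx":0,"ry":0,"rz":0}
    - {"tx":0,"ty":0,"tz":2.5,"rx":0,"ry":0,"rz":0}
    - {"tx":0,"ty":0,"tz":3.5,"rx":0,"ry":0,"rz":0}
    - {"tx":0,"ty":0,"tz":3.9,"rx":0,"ry":0,"rz":0}
    - {"tx":0,"ty":0,"tz":3.9,"rx":0,"ry":0,"rz":0}

```text
time: 14.03
position: [0.6464, -0.0373, 0.1395]
tool_rot: [0.749, 0.662, -0.001, -0.001]
ft_force: [0.4, 0.3, 0.1]
grip_width: 0.0597
```

Call:
send_rows:
  deltas:
    - {"tx":0,"ty":0,"tz":0,"rx":0,"ry":0,"rz":0}
    - {"tx":0,"ty":0,"tz":0,"rx":0,"ry":0,"rz":0}
    - {"tx":0,"ty":0,"tz":0,"rx":0,"ry":0,"rz":0}

```text
time: 14.28
position: [0.6477, -0.0374, 0.1415]
tool_rot: [0.749, 0.663, 0.001, 0.001]
ft_force: [-0.3, -0.2, 0.2]
grip_width: 0.0599
```

```bash
python3 plan.py .646 -.0375 .139 -7
python3 - <<'E'
from h import *
c=cam('side'); save('side8z',cv2.resize(c['color'][120:360,180:480],None,fx=2.5,fy=2.5,interpolation=cv2.INTER_CUBIC))
E
```

```text
t 14.2833 pos [ 0.6477 -0.0374  0.1415] jaw -7.02 z [ 0.002 -0.    -1.   ] F [-0.3 -0.2  0.2] w 0.0599
total cm [-0.03 -0.17  0.25] rot [ 0.0018  0.0002 -0.0003] rows 0.1
```

View pics/side8z.png

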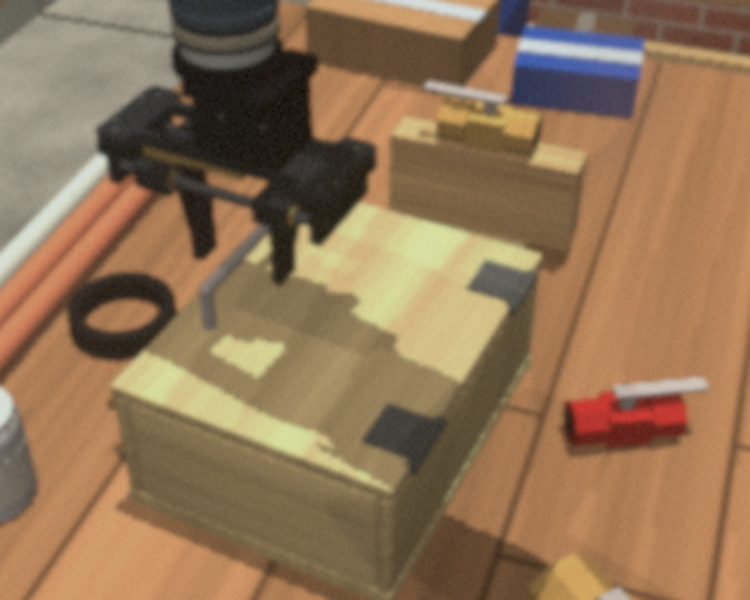

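Call:
send_rows:
  deltas:
    - {"tx":0,"ty":-0.1,"tz":0.2,"rx":0,"ry":0,"rz":0}
    - {"tx":0,"ty":-0.1,"tz":0.2,"rx":0,"ry":0,"rz":0}
    - {"tx":0,"ty":-0.1,"tz":0.2,"rx":0,"ry":0,"rz":0}
    - {"tx":0,"ty":-0.1,"tz":0.2,"rx":0,"ry":0,"rz":0}
    - {"tx":0,"ty":-0.1,"tz":0.2,"rx":0,"ry":0,"rz":0}
  claw: 0.3
  squeeze: 15

```text
time: 14.75
position: [0.6461, -0.0372, 0.1386]
tool_rot: [0.749, 0.662, 0.0, 0.0]
ft_force: [-0.4, -0.9, 0.6]
grip_width: 0.0343
```

Call:
send_rows:
  deltas:
    - {"tx":0,"ty":0,"tz":0,"rx":0,"ry":0,"rz":0}
    - {"tx":0,"ty":0,"tz":0,"rx":0,"ry":0,"rz":0}
    - {"tx":0,"ty":0,"tz":0,"rx":0,"ry":0,"rz":0}
    - {"tx":0,"ty":0,"tz":0,"rx":0,"ry":0,"rz":0}
    - {"tx":0,"ty":0,"tz":0,"rx":0,"ry":0,"rz":0}

```text
time: 15.17
position: [0.6459, -0.0371, 0.1385]
tool_rot: [0.749, 0.663, -0.0, -0.0]
ft_force: [-0.6, -0.6, -0.1]
grip_width: 0.0094
```

Call:
send_rows:
  deltas:
    - {"tx":0,"ty":0,"tz":0,"rx":0,"ry":0,"rz":0}
    - {"tx":0,"ty":0,"tz":0,"rx":0,"ry":0,"rz":0}
    - {"tx":0,"ty":0,"tz":0,"rx":0,"ry":0,"rz":0}
    - {"tx":0,"ty":0,"tz":0,"rx":0,"ry":0,"rz":0}
  squeeze: 40

```text
time: 15.5
position: [0.6459, -0.0372, 0.1385]
tool_rot: [0.749, 0.663, -0.0, -0.0]
ft_force: [-0.6, -0.2, 0.1]
grip_width: 0.0087
```

```bash
python3 plan.py .646 -.0375 .139 -7
```

```text
t 15.5 pos [ 0.6459 -0.0372  0.1385] jaw -7.02 z [-0.  0. -1.] F [-0.6 -0.2  0.1] w 0.0087
total cm [-0.03  0.01 -0.05] rot [-0.0004  0.     -0.0003] rows 0.0
```

```bash
cat > arc.py <<'E'
import numpy as np,sys
r=np.hypot(.19,.047);p0=np.arctan2(.047,.19)
def pose(th):  # tcp (binx,z), tilt
    a=th/3; return np.array([r*np.cos(p0+th)+.019*np.sin(a), r*np.sin(p0+th)-.019*np.cos(a)]),a
for s in ([0,1.5,4,6.5,9,11.5],[11.5,14,16.5,19,21.5,24],[24,26.5,29,31.5,34,36.5],[36.5,39,41.5,44,46.5,49],[49,51.5,54,57,59,60]):
    P0,a0=pose(np.radians(s[0])); print(s[0])
    ty=np.array([np.cos(a0),np.sin(a0)]); tz=np.array([np.sin(a0),-np.cos(a0)])
    for t in s[1:]:
        P,a=pose(np.radians(t)); d=(P-P0)*100; print('  ',t,'ty %.2f tz %.2f rx %.3f'%(d@ty,d@tz,-(a-a0)))
E
python3 arc.py
```

```text
0
   1.5 ty -0.11 tz -0.50 rx -0.009
   4 ty -0.33 tz -1.31 rx -0.023
   6.5 ty -0.58 tz -2.12 rx -0.038
   9 ty -0.87 tz -2.92 rx -0.052
   11.5 ty -1.19 tz -3.70 rx -0.067
11.5
   14 ty -0.30 tz -0.79 rx -0.015
   16.5 ty -0.64 tz -1.56 rx -0.029
   19 ty -1.01 tz -2.32 rx -0.044
   21.5 ty -1.42 tz -3.05 rx -0.058
   24 ty -1.85 tz -3.77 rx -0.073
24
   26.5 ty -0.41 tz -0.73 rx -0.015
   29 ty -0.86 tz -1.44 rx -0.029
   31.5 ty -1.34 tz -2.13 rx -0.044
   34 ty -1.84 tz -2.80 rx -0.058
   36.5 ty -2.38 tz -3.45 rx -0.073
36.5
   39 ty -0.52 tz -0.66 rx -0.015
   41.5 ty -1.06 tz -1.29 rx -0.029
   44 ty -1.63 tz -1.91 rx -0.044
   46.5 ty -2.23 tz -2.49 rx -0.058
   49 ty -2.85 tz -3.05 rx -0.073
49
   51.5 ty -0.61 tz -0.57 rx -0.015
   54 ty -1.23 tz -1.12 rx -0.029
   57 ty -2.02 tz -1.74 rx -0.047
   59 ty -2.56 tz -2.12 rx -0.058
   60 ty -2.84 tz -2.31 rx -0.064
```

Call:
send_rows:
  deltas:
    - {"tx":0,"ty":-0.11,"tz":-0.5,"rx":-0.009,"ry":0,"rz":0}
    - {"tx":0,"ty":-0.33,"tz":-1.31,"rx":-0.023,"ry":0,"rz":0}
    - {"tx":0,"ty":-0.58,"tz":-2.12,"rx":-0.038,"ry":0,"rz":0}
    - {"tx":0,"ty":-0.87,"tz":-2.92,"rx":-0.052,"ry":0,"rz":0}
    - {"tx":0,"ty":-1.19,"tz":-3.7,"rx":-0.067,"ry":0,"rz":0}

```text
time: 15.92
position: [0.6338, -0.0356, 0.1764]
tool_rot: [0.749, 0.662, 0.023, 0.026]
ft_force: [0.0, 0.3, -4.3]
grip_width: 0.009
```

```bash
python3 plan.py .646 -.0375 .139 -7
python3 - <<'E'
from h import *
c=cam('side'); save('side9z',cv2.resize(c['color'][120:360,180:480],None,fx=2.5,fy=2.5,interpolation=cv2.INTER_CUBIC))
E
```

```text
t 15.9167 pos [ 0.6338 -0.0356  0.1764] jaw -7.02 z [ 0.068 -0.008 -0.998] F [ 0.   0.3 -4.3] w 0.009
total cm [-0.04  0.98  3.82] rot [ 0.0685  0.     -0.0004] rows 1.0
```

View pics/side9z.png

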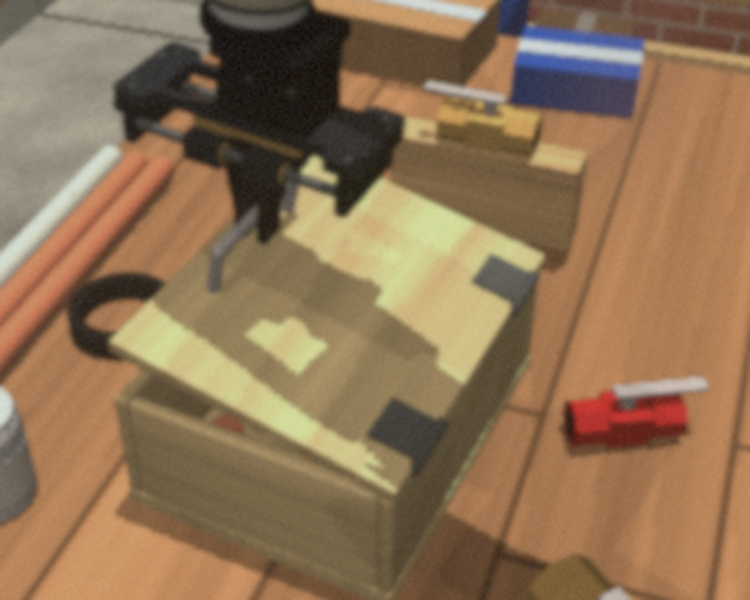

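The lid is lifting with the grip on the bar, and the forces are low. I'll carry on along the arc.

Call:
send_rows:
  deltas:
    - {"tx":0,"ty":-0.3,"tz":-0.79,"rx":-0.015,"ry":0,"rz":0}
    - {"tx":0,"ty":-0.64,"tz":-1.56,"rx":-0.029,"ry":0,"rz":0}
    - {"tx":0,"ty":-1.01,"tz":-2.32,"rx":-0.044,"ry":0,"rz":0}
    - {"tx":0,"ty":-1.42,"tz":-3.05,"rx":-0.058,"ry":0,"rz":0}
    - {"tx":0,"ty":-1.85,"tz":-3.77,"rx":-0.073,"ry":0,"rz":0}

```text
time: 16.38
position: [0.6131, -0.0331, 0.2129]
tool_rot: [0.747, 0.661, 0.047, 0.053]
ft_force: [1.5, -0.6, -4.6]
grip_width: 0.0085
```

Call:
send_rows:
  deltas:
    - {"tx":0,"ty":-0.41,"tz":-0.73,"rx":-0.015,"ry":0,"rz":0}
    - {"tx":0,"ty":-0.86,"tz":-1.44,"rx":-0.029,"ry":0,"rz":0}
    - {"tx":0,"ty":-1.34,"tz":-2.13,"rx":-0.044,"ry":0,"rz":0}
    - {"tx":0,"ty":-1.84,"tz":-2.8,"rx":-0.058,"ry":0,"rz":0}
    - {"tx":0,"ty":-2.38,"tz":-3.45,"rx":-0.073,"ry":0,"rz":0}

```text
time: 16.8
position: [0.5853, -0.0298, 0.2439]
tool_rot: [0.745, 0.659, 0.071, 0.081]
ft_force: [2.9, -0.8, -4.0]
grip_width: 0.0086
```

```bash
python3 plan.py .646 -.0375 .139 -7
```

```text
t 16.8 pos [ 0.5853 -0.0298  0.2439] jaw -7.02 z [ 0.213 -0.026 -0.977] F [ 2.9 -0.8 -4. ] w 0.0086
total cm [-0.02  3.73 11.55] rot [ 0.2162  0.0003 -0.0004] rows 3.2
```

Call:
send_rows:
  deltas:
    - {"tx":0,"ty":-0.52,"tz":-0.66,"rx":-0.015,"ry":0,"rz":0}
    - {"tx":0,"ty":-1.06,"tz":-1.29,"rx":-0.029,"ry":0,"rz":0}
    - {"tx":0,"ty":-1.63,"tz":-1.91,"rx":-0.044,"ry":0,"rz":0}
    - {"tx":0,"ty":-2.23,"tz":-2.49,"rx":-0.058,"ry":0,"rz":0}
    - {"tx":0,"ty":-2.85,"tz":-3.05,"rx":-0.073,"ry":0,"rz":0}

```text
time: 17.22
position: [0.5517, -0.0257, 0.268]
tool_rot: [0.741, 0.655, 0.096, 0.109]
ft_force: [3.8, -0.9, 0.8]
grip_width: 0.0088
```

Call:
send_rows:
  deltas:
    - {"tx":0,"ty":-0.61,"tz":-0.57,"rx":-0.015,"ry":0,"rz":0}
    - {"tx":0,"ty":-1.23,"tz":-1.12,"rx":-0.029,"ry":0,"rz":0}
    - {"tx":0,"ty":-2.02,"tz":-1.74,"rx":-0.047,"ry":0,"rz":0}
    - {"tx":0,"ty":-2.56,"tz":-2.12,"rx":-0.058,"ry":0,"rz":0}
    - {"tx":0,"ty":-2.84,"tz":-2.31,"rx":-0.064,"ry":0,"rz":0}

```text
time: 17.63
position: [0.5183, -0.0217, 0.2828]
tool_rot: [0.737, 0.652, 0.117, 0.133]
ft_force: [4.0, -0.5, 5.1]
grip_width: 0.0088
```

Call:
send_rows:
  deltas:
    - {"tx":0,"ty":0,"tz":0,"rx":0,"ry":0,"rz":0}
    - {"tx":0,"ty":0,"tz":0,"rx":0,"ry":0,"rz":0}
    - {"tx":0,"ty":0,"tz":0,"rx":0,"ry":0,"rz":0}
    - {"tx":0,"ty":0,"tz":0,"rx":0,"ry":0,"rz":0}
    - {"tx":0,"ty":0,"tz":0,"rx":0,"ry":0,"rz":0}

```text
time: 18.05
position: [0.5191, -0.0218, 0.2825]
tool_rot: [0.737, 0.652, 0.117, 0.133]
ft_force: [4.7, -0.8, 6.8]
grip_width: 0.0087
```

```bash
python3 plan.py .646 -.0375 .139 -7
python3 - <<'E'
from h import *
from m import rect,filt,box
o=robot.get_obs(); p=np.array(o['position']);M=Ro.from_quat(o['tool_rot']).as_matrix(); g=p-.019*M[:,2]
b=np.radians(-7); ex=np.array([np.cos(b),np.sin(b),0]); H=np.array([.566,-.027,.11])-.11*ex
d=g-H; u=d@ex; print('kin angle',np.degrees(np.arctan2(d[2],u))-13.9,'r',np.hypot(u,d[2]))
for n in('side','top'):
    c=cam(n); save(n+'10',c['color']); W=cloud(c); A=W.reshape(-1,3)
    r=robot.outline_of('lid',n)
    if r:
        P=W[r[0]['pixels']]; P=P[np.isfinite(P[:,0])]; P=P[P[:,2]>.13]
        u=(P-H)@ex; z=P[:,2]-.11
        k=(np.abs(z-np.tan(np.radians(60))*u-.024)<.03)
        q=np.polyfit(z[k],u[k],1); print(n,r[0]['p'],k.sum(),'lid angle',np.degrees(np.arctan2(1,q[0])))
    P=filt(box(A,.4,.66,-.4,-.24,.097,.112));print('rest',rect(P))
    P=filt(box(A,.45,.66,-.4,-.25,.125,.17)); print(n,'valve',len(P),rect(P),np.nanmax(P[:,2]))
    for l in('carton','tape','tin'):
        for r in robot.outline_of(l,n)[:1]: print(l,np.round(r['xy']),np.round(np.nanmedian(W[r['pixels']],0),3))
E
```

```text
t 18.05 pos [ 0.5191 -0.0218  0.2825] jaw -7.03 z [ 0.345 -0.043 -0.937] F [ 4.7 -0.8  6.8] w 0.0087
total cm [ 0.    6.99 17.91] rot [ 0.3555  0.0007 -0.0005] rows 5.1
kin angle 59.65133765216927 r 0.19847465417748236
side 0.88 11320 lid angle 59.10098609823028
rest (array([ 477.1, -315.7]), array([74.3, 39.7]), 1.3)
side valve 167 (array([ 510.7, -312.6]), array([51.7, 28.5]), 4.2) 0.15830169693639187
carton [264. 430.] [0.524 0.311 0.07 ]
tape [226. 253.] [ 0.792 -0.075  0.021]
tin [173. 296.] [0.779 0.144 0.073]
top 0.81 6805 lid angle 58.90704916689706
rest (array([ 531., -321.]), array([ 38.9, 179.5]), 88.7)
top valve 963 (array([ 539.2, -321.3]), array([ 37.2, 108.3]), 88.5) 0.16405871625330995
carton [185. 272.] [0.527 0.288 0.071]
tape [366. 134.] [ 0.797 -0.085  0.024]
tin [262. 144.] [0.783 0.125 0.089]
```

View pics/side10.png

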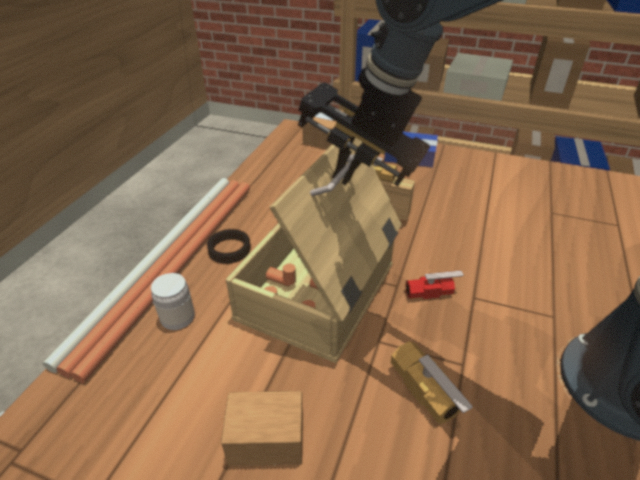

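View pics/top10.png

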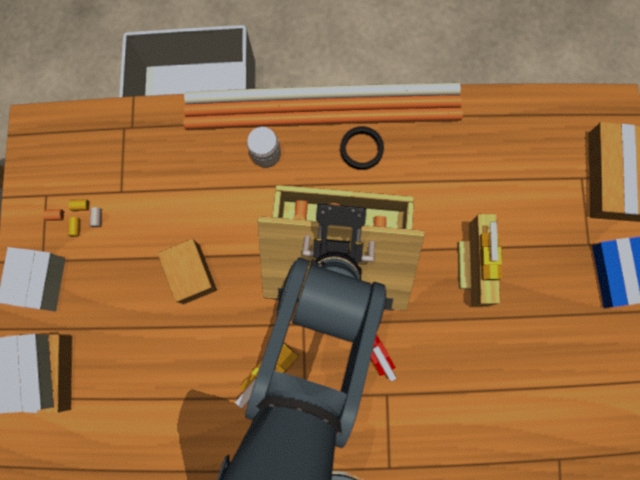

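The lid is at 59–60°. The valve is lying straight on the rest at (490,255) in the top view, with its lever up, and the bystanders haven't moved. I'll hold briefly, then hand in.

Call:
send_rows:
  deltas:
    - {"tx":0,"ty":0,"tz":0,"rx":0,"ry":0,"rz":0}
    - {"tx":0,"ty":0,"tz":0,"rx":0,"ry":0,"rz":0}
    - {"tx":0,"ty":0,"tz":0,"rx":0,"ry":0,"rz":0}
    - {"tx":0,"ty":0,"tz":0,"rx":0,"ry":0,"rz":0}
    - {"tx":0,"ty":0,"tz":0,"rx":0,"ry":0,"rz":0}

```text
time: 18.97
position: [0.5191, -0.0218, 0.2825]
tool_rot: [0.737, 0.652, 0.117, 0.133]
ft_force: [4.8, -0.8, 6.6]
grip_width: 0.0088
```

Run:
```python
from h import *
o=robot.get_obs(); print(o['position'],o['joint_velocities'].round(4),o['grip_width'])
print(robot.hand_in())
```

```text
[ 0.519141   -0.02177695  0.28252967] [-0.0014 -0.     -0.0004 -0.0007  0.0027 -0.0004] 0.00880292216799414
the job is handed in; nothing more can be done
None
```

I moved the smaller yellow valve from the lid onto the rest's top edge, lifted the lid to about 60° and handed the job in at about 19 s with the gripper still holding the bar.

- **Valve:** it lies lengthwise on the rest, within about 1 mm of the centre line and lined up with it, lever on top. The top camera still showed it there after the lid was lifted.
- **Lid:** the arm's position gives 59.7° open; the two cameras give 58.9° and 59.1°. The arm was still at hand-in.
- **Forces:** readings stayed under about 10 N, including a steady push of about 8 N on the bar while holding the lid open.
- **Carton, tape and tin:** the carton and tin measured within 1–2 mm of where they started. So did the tape in the top view. The side view wasn't a check on the tape, because at the start the network labelled it as a tin there.
- **Grip reading:** the gripper read 8.7 to 9 mm on the 10 mm bar. I put that down to reading error or give in the pads, since the grip held throughout the lift.

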